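# Slide in the second adapter rail and hold the hard disk flush

## Robot

A 6-joint arm with a two-finger parallel gripper is mounted at the origin on the work surface. World frame = base frame: x ahead of the robot, y to its left, z up, the work surface at z = 0. Lengths are in mm, angles in rad, forces in N, time in s.
With the tool pointing down it reaches from about 275 to 750 mm from the base axis. Payload 10.2 kg.
Tool frame: the origin (TCP) lies at the centre of the arm's flange, where the gripper is bolted on; the fingertips stand 173 mm ahead of it and the grasp point (between the pads) lies 155 mm ahead of it; z points along the fingers, y is the line along which they close (so a half turn about z gives the same grasp; the last joint's range is limited). The gripper opens to 85 mm and grips with 20 to 120 N. Pads are 22 mm wide; open, the fingers measure 114 mm over their backs; the gripper's body (76 mm by 85 mm) begins 54 mm behind the grasp point. The pads swing forward as they close: fully open they stand 13 mm farther back than shut.
Start: joints at [0.935, 0.313, 1.498, -0, 1.331, -0.223], TCP at [210.631, 480.902, 404.694] pointing down, gripper open.
Joint ranges: [-2.94, 2.94], [-0.97, 2.17], [0.19, 2.56], [-1.23, 4.37], [0.02, 3.11], [-2.88, 2.88]. Speed limits (rad/s): [2.39, 2.39, 3.01, 3.14, 3.14, 3.14].

## Interface

Orientations are given as a unit quaternion [w, x, y, z].
In Python, from rig import status, capture, camera_info, ticket gives the robot as it stands.
- The arm moves only by the shell command python3 -m crank 'ROWS' [FORCE]. ROWS is JSON, a list of rows, each a list of 7 numbers: the shift along the tool's x, y, z as a fraction of full scale, then the turn, a rotation vector about the tool's x, y, z as a fraction of full scale, then the closure, from 0 (fully open) to 1 (shut). A call has 1 to 12 rows; each row is the pose to reach, as a shift and turn from the pose commanded when the call began, along the tool's axes at that moment; what a row does not reach only later rows make up. Full scale, the value 1, is 0.1 m for a shift and 45 degrees for a turn. A row lasts 1/10 s, in which the tool goes at most 50 mm and 8.59 degrees, less where a joint would pass 70% of its speed; a pose out of reach is approached as far as the arm can. A call with a number of a shift or a turn outside -1 to 1 is refused whole. A call with a gripper value outside its range is refused whole. The fingers move at their own pace and stop on an object; FORCE is the grip in N (left out, the last holds). Time passes only in rows, so rows that repeat a pose let the fingers close. It gives the time, the measured TCP pose, the force, the opening and the grip force at its end, in the units of the state.
- status.sense(): the state, without advancing time (a new reading comes with each control period).
- capture(name): name is "side" or "top" or "wrist"; returns (picture, depth): 400x640x3 uint8, red, green, blue; 400x640 float32, mm along the optical axis (not along the pixel's ray), 0 where there is no reading.
- camera_info(name): a dict with "K" (3x3 intrinsics, pixels), "D" ([k1, k2, p1, p2, k3] as OpenCV has them; the pictures are not rectified), "camera_from_world" (4x4, takes a point from world to camera coordinates). Camera axes: x right, y up, looking along -z (the intrinsics and any distortion apply to the point x, -y, -z); pixel columns grow to the right and rows downward; lengths in mm; the calibration is good to about 2 mm. A picture is of the moment at which its call begins: read the wrist's pose just before it. camera_info takes no time and is no camera call; for the wrist camera it gives the pose at the moment of the call.
- ticket.finish_job(): hands the job in; it is judged then, once.
The state is a dict: "time_s": time; "joints": joint angles; "dq": joint speeds; "tau": joint torques, N m; "eef_pos": TCP position; "ee_rot": TCP orientation; "force": force on the tool from outside, world axes, zero at the start; "wrist_torque": the same for the moment, N m; "grip_width": opening from 0.0 (shut) to 1.0 (fully open); "grip_force": force on a finger pad.
Only numpy, scipy, OpenCV 4.12 (cv2) and the standard library are available. Lean on these libraries where they do the work, as an engineer would, in place of code of your own. Each camera call takes 0.05 s, during which the arm holds its last target. There are 200 camera calls.

## Task

The hard disk lies loose in the bay of the opened recorder, and one adapter rail is already screwed in along one of its long sides. Take the second rail from the steel dish, slide it upright into the gap beside the disk that is wide enough for it, fully down on the chassis floor and straight opposite the fitted rail, and push it sideways so that the disk is pressed flush along the fitted rail for the screws to be driven. Finish while still holding the rail and pressing firmly; leave the screwdriver, brush and spray can alone.

Things in the scene. Friction and masses are not known exactly. Their poses are not given: they have to be found in the camera images.
- chassis: Opened recorder: shallow sheet-metal box, 260 mm (x) by 380 mm (y), walls 60 mm high and 2 mm thick, fixed to the bench. Origin: centre of its underside, on the bench; z up. Top of its floor: 10 mm above the origin. Above y +120 mm is the power supply board (up to 45 mm above the bench, a rear fan to 55), below y -90 mm the main board (up to 35).
- bay (a point): Centre of the disk bay, on the chassis floor, axes as the chassis (chassis x 0, y +10 mm). On each long side stand two upright steel tabs, at x -42 and +42 mm, each 32 mm long (x), 2 mm thick, 18 mm high, their inner faces at y +72 and -72 mm (144 mm apart).
- fitted_rail: Grey plastic rail of the same shape as rail, screwed to the chassis floor against the inner faces of the tabs on one side of the bay: origin at bay x 0 and y +63 or -63 mm (either, by chance), axes as the chassis. The wide gap is on the disk's other side. Origin: centre of its underside, on the floor; x along it, z up.
- disk: Hard disk, flat silvery block 147 mm (x) by 102 mm (y) by 20 mm high, 0.4 to 0.55 kg, loose on the chassis floor in the middle of the bay, about 3 mm from the fitted rail and 21 mm from the tabs of the other side. Sliding it takes about 3 to 8 N. Origin: centre of its underside; x along its length, z up.
- rail: Second rail, loose, grey plastic, 50 g, upright in the dish. Bar 110 mm long (x), 18 mm thick (y), 18 mm high; its lowest 6 mm taper to 12 mm (lead-in). Mid-length a finger tab, 40 mm (x) by 14 mm (y), rises from 18 to 42 mm: grip it across its thickness. In the gap it stands 22 mm above the disk, 24 mm above the bay's tabs. Origin: centre of its underside; x along it, z up.
- dish: Stainless magnetic parts dish, 200 mm (x) by 135 mm (y), rim 22 mm high, walls and floor 3 mm, fixed to the bench by its magnet; a few screws lie in it. Origin: centre of its underside, on the bench.
- screwdriver: Screwdriver, 190 mm long, lying on the bench; to be left alone.
- brush: Cleaning brush, 210 mm long, lying on the bench; to be left alone.
- can: Spray can, 54 mm across, 170 mm high, standing on the bench; to be left alone.
Mind the look-alikes: they are no part of the job. What is shaped like the rail but orange or red is not meant. Leave any purple look-alike of the disk alone.

How it is judged (in metres and radians):
On the way:
1. the second rail stands upright, fully down on the chassis floor, in the wide gap between the disk and the tabs, opposite the fitted rail (z of rail in the frame of fitted_rail below 0.004 m and x of rail in the frame of fitted_rail between -0.012 and 0.012 m and angle between the x axis of rail and the x axis of fitted_rail, either way round below 0.06 rad and angle between rail's own z axis and vertical below 0.1 rad and ((y of rail in the frame of fitted_rail between 0.115 and 0.13 m and y of disk in the frame of fitted_rail between 0.055 and 0.069 m) or (y of rail in the frame of fitted_rail between -0.13 and -0.115 m and y of disk in the frame of fitted_rail between -0.069 and -0.055 m))), for 0.2 s.
At the end, for the whole second after the job is handed in: Second rail upright on the floor (within 4 mm) in the free gap, straight opposite the fitted rail (12 mm, 0.06 rad); disk flat, flush on the fitted rail (1.5 mm, 0.02 rad), shifted lengthwise under 15 mm; rail flush on the disk; at rest, fingers on the rail, both contacts pressed over 2 N (z of rail in the frame of fitted_rail below 0.004 m and x of rail in the frame of fitted_rail between -0.012 and 0.012 m and angle between the x axis of rail and the x axis of fitted_rail, either way round below 0.06 rad and angle between rail's own z axis and vertical below 0.1 rad and ((y of rail in the frame of fitted_rail between 0.116 and 0.1225 m and y of disk in the frame of fitted_rail between 0.057 and 0.0615 m) or (y of rail in the frame of fitted_rail between -0.1225 and -0.116 m and y of disk in the frame of fitted_rail between -0.0615 and -0.057 m)) and angle between the x axis of disk and the x axis of fitted_rail, either way round below 0.02 rad and x of disk in the frame of fitted_rail between -0.015 and 0.015 m and z of disk in the frame of fitted_rail below 0.003 m and contact force between disk and fitted_rail above 2 N and contact force between rail and disk above 2 N and contact force between the fingers and rail above 2 N and linear speed of each of disk, rail below 0.01 m/s); the arm keeps its last pose, push and grip.
It fails at once if the screwdriver, brush or can is moved by more than 30 mm (distance of any of screwdriver, brush, can from where it was at the start of the episode above 0.03 m).
It fails at once if the disk is lifted or tipped up (z of disk in the frame of fitted_rail above 0.012 m or angle between disk's own z axis and vertical above 0.12 rad).
It also fails if it takes over 48 s, if anything falls off the work surface, if the arm or the gripper's body presses on something with over 40 N, if the wrist force passes 120 N, or if a joint passes its speed limit or range.

## Working session

There is one attempt and no reset: what is moved stays moved. The work goes in short steps, Python scripts to look and compute and a shell command to move; the robot and the scene stay as the last step left them, time stands still between calls to the robot, and variables do not carry over. Pictures are saved under pics/ and viewed, at most 10 in all, crops included, and the job is handed in when it is done.

```bash
ls; mkdir -p pics
python3 - <<'E'
from rig import status,capture,camera_info
import numpy as np,cv2
print(status.sense())
for n in("top","side"):
    p,d=capture(n);cv2.imwrite(f"pics/{n}0.png",p[:,:,::-1]);np.savez(f"pics/{n}0.npz",p=p,d=d)
    c=camera_info(n);print(n,c)
E
```

```text
pics
{'time_s': 0.0, 'joints': array([ 9.34593260e-01,  3.13435381e-01,  1.49845443e+00,  1.17286182e-05,
        1.33102044e+00, -2.23409437e-01]), 'dq': array([ 0.00122536,  0.00107437,  0.00131251,  0.00106745, -0.001256  ,
       -0.00012884]), 'tau': array([ 5.25624455e-04, -4.12259173e+01, -2.59747177e+01, -1.62432825e-04,
        4.03800848e-03, -1.51971108e-05]), 'eef_pos': array([210.60092945, 480.85746546, 404.13588671]), 'ee_rot': array([-2.79694969e-04,  2.04935850e-01,  9.78775185e-01, -5.96504163e-04]), 'force': array([ 0.20372013,  0.11764394, -0.74352485]), 'wrist_torque': array([-0.06151939,  0.01524737, -0.04982962]), 'grip_force': 0.0, 'grip_width': 0.9981129131701463}
top {'K': array([[463.70467661,   0.        , 324.44762508],
       [  0.        , 463.70467661, 200.84729914],
       [  0.        ,   0.        ,   1.        ]]), 'D': array([-0.06665495,  0.        ,  0.        ,  0.        ,  0.        ]), 'camera_from_world': array([[ 2.70338876e-02, -9.99266870e-01,  2.71088975e-02,
        -9.04446645e+00],
       [ 9.96562206e-01,  2.90654227e-02,  7.75820324e-02,
        -5.36533147e+02],
       [-7.83130862e-02,  2.49183587e-02,  9.96617347e-01,
        -1.21911200e+03],
       [ 0.00000000e+00,  0.00000000e+00,  0.00000000e+00,
         1.00000000e+00]])}
side {'K': array([[518.48968242,   0.        , 323.36099177],
       [  0.        , 518.48968242, 190.69253787],
       [  0.        ,   0.        ,   1.        ]]), 'D': array([-0.14741147,  0.        ,  0.        ,  0.        ,  0.        ]), 'camera_from_world': array([[ 9.89672658e-01, -1.43130928e-01, -7.84651843e-03,
        -4.91298027e+02],
       [ 1.10065682e-01,  7.23695988e-01,  6.81285302e-01,
        -1.11193761e+02],
       [-9.18345035e-02, -6.75113068e-01,  7.31975935e-01,
        -1.31436001e+03],
       [ 0.00000000e+00,  0.00000000e+00,  0.00000000e+00,
         1.00000000e+00]])}
```

View pics/top0.png

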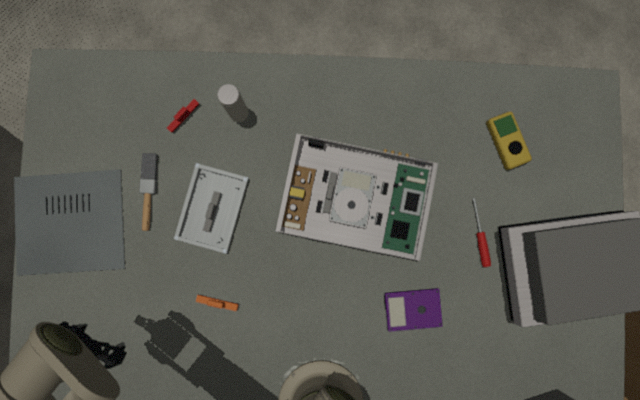

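View pics/side0.png

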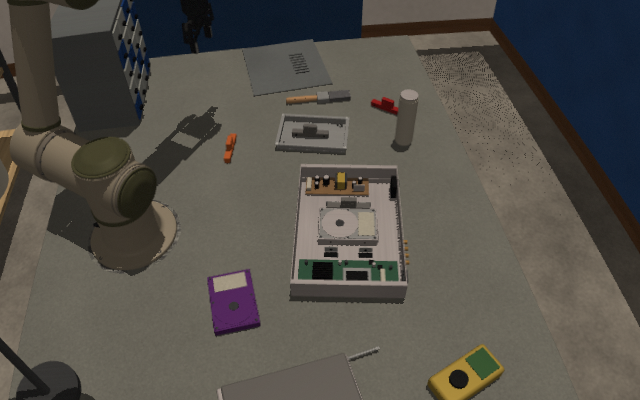

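The top view shows the loose rail in the dish at (212,212). The disk is at (351,197) and the fitted rail at (330,190), on the power-supply (brown board) side. The wide gap is on the green-board side, with its tabs at (384,188) and (379,218). The side view agrees: fitted rail at (348,204), free tabs at (330,251) and (365,251).

```bash
cat > h.py <<'E'
import numpy as np,cv2
from scipy.spatial.transform import Rotation as R
from rig import status,capture,camera_info
def ray(c,px):
    u=cv2.undistortPoints(np.array(px,float).reshape(-1,1,2),c["K"],c["D"])[:,0]
    d=np.c_[u[:,0],-u[:,1],-np.ones(len(u))]
    T=c["camera_from_world"];return -T[:3,:3].T@T[:3,3], d@T[:3,:3]
def plane(c,px,z):
    o,d=ray(c,px);return o+d*((z-o[2])/d[:,2])[:,None]
def proj(c,P):
    T=c["camera_from_world"];q=np.asarray(P,float)@T[:3,:3].T+T[:3,3]
    q=q*[1,-1,-1];return cv2.projectPoints(q,np.zeros(3),np.zeros(3),c["K"],c["D"])[0][:,0]
def tool():
    s=status.sense();q=s["ee_rot"];return s["eef_pos"],R.from_quat([q[1],q[2],q[3],q[0]])
E
python3 - <<'E'
from h import *
c=camera_info("top")
print("rail tab z50",plane(c,[(212,212)],45));print("disk",plane(c,[(351,197)],30));print("fitted",plane(c,[(330,190)],50))
print("chassis corners",plane(c,[(299,135),(437,162),(418,260),(277,231)],60).round(0))
print("dish",plane(c,[(196,164),(248,177),(228,252),(175,238)],22).round(0))
p,d=capture("wrist");cv2.imwrite("pics/w0.png",p[:,:,::-1])
w=camera_info("wrist");pos,r=tool();print(w,pos);T=w["camera_from_world"]
print("cam in tool",r.inv().apply(-T[:3,:3].T@T[:3,3]-pos),"view dir tool",r.inv().apply(-T[2,:3]))
print(r.as_matrix().round(3))
E
```

```text
rail tab z50 [[496.93322919 299.38547651  45.        ]]
disk [[548.19241941 -64.11998699  30.        ]]
fitted [[563.1833809   -7.00089179  50.        ]]
chassis corners [[ 704.   78.   60.]
 [ 645. -287.   60.]
 [ 387. -239.   60.]
 [ 452.  127.   60.]]
dish [[626. 353.  22.]
 [595. 212.  22.]
 [393. 257.  22.]
 [426. 400.  22.]]
{'K': array([[339.12547379,   0.        , 313.25849712],
       [  0.        , 339.12547379, 200.97050124],
       [  0.        ,   0.        ,   1.        ]]), 'D': array([0.00492429, 0.        , 0.        , 0.        , 0.        ]), 'camera_from_world': array([[ 4.01883030e-01,  9.15690401e-01, -1.05801924e-03,
        -5.24915429e+02],
       [-8.72745960e-01,  3.82685142e-01, -3.03094987e-01,
         3.99011327e+01],
       [-2.77136282e-01,  1.22732114e-01,  9.52959763e-01,
        -3.80263081e+02],
       [ 0.00000000e+00,  0.00000000e+00,  0.00000000e+00,
         1.00000000e+00]])} [210.60150517 480.88537357 404.28142077]
cam in tool [76.81051229  0.42035692 30.38489513] view dir tool [-3.03313987e-01 -4.07793778e-04  9.52890581e-01]
[[-0.916  0.401 -0.001]
 [ 0.401  0.916 -0.001]
 [ 0.    -0.001 -1.   ]]
```

View pics/w0.png

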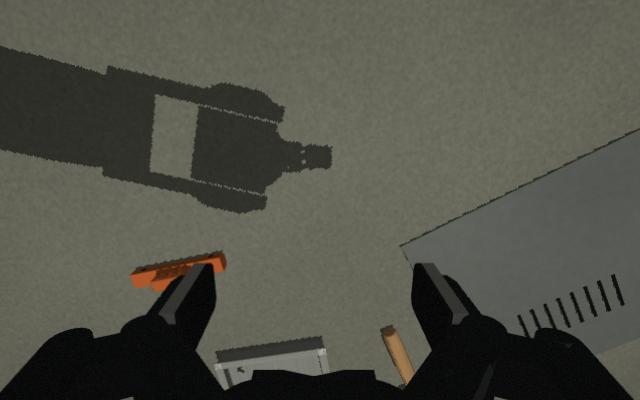

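Wrist view: the dish edge is at the bottom (row 345), the orange decoy is at left, and the fingers cover the lower corners. I'm moving over the rail.

```bash
python3 -m crank '[[-0.4,-0.05,0,0,0,0,0],[-0.8,-0.1,0,0,0,0,0],[-1,-0.15,0.1,0,0,0,0]]'
python3 -m crank '[[-0.4,-0.05,0,0,0,0,0],[-0.8,-0.1,0.1,0,0,0,0],[-1,-0.15,0.2,0,0,0,0]]'
python3 -m crank '[[-0.4,-0.05,0,0,0,0,0],[-0.8,-0.1,0.1,0,0,0,0],[-1,-0.15,0.2,0,0,0,0]]'
python3 -m crank '[[-0.3,-0.05,0.1,0,0,-0.12,0],[-0.3,-0.05,0.2,0,0,-0.23,0],[-0.3,-0.05,0.2,0,0,-0.23,0],[-0.3,-0.05,0.2,0,0,-0.23,0],[-0.3,-0.05,0.2,0,0,-0.23,0]]'
python3 - <<'E'
from h import *
p,d=capture("wrist");c=camera_info("wrist");cv2.imwrite("pics/w1.png",p[:,:,::-1]);np.savez("pics/w1.npz",p=p,d=d,T=c["camera_from_world"])
pos,r=tool();print(pos,r.as_matrix().round(3),status.sense()["joints"])
E
```

```text
time_s: 0.45
eef_pos: [298.2, 425.9, 395.3]
ee_rot: [0.001, 0.206, 0.979, 0.001]
force: [0.0, 1.2, 0.0]
grip_width: 1.003
grip_force: 0.0
time_s: 0.75
eef_pos: [384.0, 371.7, 374.2]
ee_rot: [0.0, 0.206, 0.979, -0.0]
force: [-0.8, 0.0, -0.2]
grip_width: 1.0
grip_force: 0.0
time_s: 1.05
eef_pos: [469.5, 317.7, 354.1]
ee_rot: [0.0, 0.206, 0.979, -0.0]
force: [0.1, 1.8, 0.1]
grip_width: 0.999
grip_force: 0.0
time_s: 1.55
eef_pos: [492.5, 303.1, 335.4]
ee_rot: [0.0, 0.116, 0.993, 0.0]
force: [-0.5, 0.8, -0.3]
grip_width: 1.0
grip_force: 0.0
[492.51869403 303.1300225  335.40811045] [[-0.973  0.231  0.001]
 [ 0.231  0.973  0.   ]
 [-0.001  0.001 -1.   ]] [ 3.49235590e-01  4.88011754e-01  1.42923324e+00  2.04268154e-05
  1.22330194e+00 -9.88929273e-01]
```

View pics/w1.png

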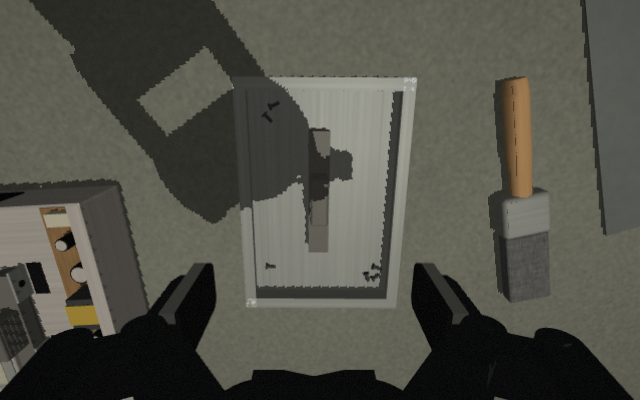

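The wrist view shows the rail nearly vertical in the picture, bar from (320,128) to (318,250) and tab at about rows 178–225. I'm measuring it from depth.

```bash
cat >> h.py <<'E'
def cloud(name):
    c=camera_info(name);p,d=capture(name)
    v,u=np.mgrid[:400,:640];o,dr=ray(c,np.c_[u.ravel(),v.ravel()])
    P=(o+dr*d.reshape(-1,1)).reshape(400,640,3);P[d<=0]=np.nan
    return p,P,c
def fit(P):
    (cx,cy),(w,h),a=cv2.minAreaRect(P[:,:2].astype(np.float32))
    b=cv2.boxPoints(((cx,cy),(w,h),a));e=[b[1]-b[0],b[2]-b[1]];e=max(e,key=np.linalg.norm)
    if e[0]<0:e=-e
    return np.array([cx,cy]),sorted([w,h]),np.arctan2(e[1],e[0])
E
python3 - <<'E'
from h import *
p,P,c=cloud("wrist")
roi=np.zeros((400,640),bool);roi[110:265,296:356]=1
z=P[...,2]
for lo,hi in((35,60),(12,60)):
    m=roi&(z>lo)&(z<hi);
    print(lo,m.sum(),np.nanmedian(z[m]),fit(P[m]),P[m][:,:2].mean(0).round(1),np.argwhere(m).min(0),np.argwhere(m).max(0))
b=(z>-20)&(z<6)&~roi;b[:100]=0;b[:,:430]=0;b[:,480:]=0;print("bench",np.median(z[b]))
E
```

```text
35 909 45.06813404364249 (array([501.08883667, 306.33108521]), [14.846116065979004, 40.2329216003418], np.float32(-0.23533598)) [499.4 306.5] [176 310] [225 328]
12 2496 21.87083683182746 (array([501.30557251, 306.56365967]), [17.502086639404297, 110.27580261230469], np.float32(-0.23713183)) [495.  307.7] [129 309] [251 330]
bench 0.3493201229366605
```

Sizes match (tab 40×14.8, bar 110×17.5): rail at (501.2, 306.4), yaw −0.236, standing on the dish floor. I'm descending and gripping.

```bash
python3 -m crank '[[-0.04,0.03,0.3,0,0,0,0],[-0.077,0.052,0.6,0,0,0,0],[-0.077,0.052,0.9,0,0,0,0],[-0.077,0.052,1,0,0,0,0]]'
python3 -m crank '[[0,0,0.2,0,0,0,0],[0,0,0.36,0,0,0,0],[0,0,0.36,0,0,0,0]]'
python3 -m crank '[[0,0,0,0,0,0,1],[0,0,0,0,0,0,1],[0,0,0,0,0,0,1],[0,0,0,0,0,0,1],[0,0,0,0,0,0,1],[0,0,0,0,0,0,1],[0,0,0,0,0,0,1],[0,0,0,0,0,0,1]]' 80
```

```text
time_s: 2.05
eef_pos: [500.8, 306.0, 232.3]
ee_rot: [-0.002, 0.116, 0.993, -0.001]
force: [0.2, 0.1, 0.1]
grip_width: 1.0
grip_force: 0.0
time_s: 2.35
eef_pos: [501.2, 306.1, 198.0]
ee_rot: [-0.001, 0.116, 0.993, -0.001]
force: [0.1, -0.7, 0.8]
grip_width: 0.996
grip_force: 0.0
time_s: 3.15
eef_pos: [501.7, 306.1, 199.3]
ee_rot: [0.0, 0.116, 0.993, 0.0]
force: [-0.5, -0.2, 5.9]
grip_width: 0.141
grip_force: 79.9
```

```bash
python3 -m crank '[[0,0,-0.1,0,0,0,1],[0,0,-0.3,0,0,0,1],[0,0,-0.6,0,0,0,1],[0,0,-0.9,0,0,0,1],[0,0,-1,0,0,0,1]]'
python3 -m crank '[[-0.1,-0.2,-0.1,0,0,0,1],[-0.2,-0.5,-0.3,0,0,0,1],[-0.3,-0.8,-0.5,0,0,0,1],[-0.4,-1,-0.5,0,0,0,1]]'
python3 -m crank '[[-0.15,-0.3,0,0,0,0,1],[-0.3,-0.7,0,0,0,0,1],[-0.4,-1,0,0,0,0,1]]'
python3 -m crank '[[-0.15,-0.3,0,0,0,0,1],[-0.3,-0.6,0,0,0,0,1],[-0.3,-0.6,0,0,0,0,1],[-0.3,-0.6,0,0,0,0,1],[-0.3,-0.6,0,0,0,0,1]]'
python3 - <<'E'
from h import *
p,P,c=cloud("wrist");cv2.imwrite("pics/w2.png",p[:,:,::-1]);np.savez("pics/w2.npz",p=p,P=P)
pos,r=tool();print(pos,r.as_matrix().round(3))
E
```

```text
time_s: 3.65
eef_pos: [501.8, 306.1, 302.0]
ee_rot: [0.002, 0.116, 0.993, 0.001]
force: [0.4, -0.2, 0.0]
grip_width: 0.144
grip_force: 79.2
time_s: 4.05
eef_pos: [517.6, 198.0, 350.7]
ee_rot: [0.002, 0.116, 0.993, 0.0]
force: [0.3, -0.2, -0.5]
grip_width: 0.141
grip_force: 79.2
time_s: 4.35
eef_pos: [533.4, 91.0, 348.0]
ee_rot: [-0.001, 0.116, 0.993, -0.0]
force: [0.7, 0.7, -0.9]
grip_width: 0.139
grip_force: 79.2
time_s: 4.85
eef_pos: [548.5, 28.5, 348.4]
ee_rot: [-0.0, 0.115, 0.993, 0.0]
force: [0.1, 0.1, -0.6]
grip_width: 0.145
grip_force: 79.1
[548.53897096  28.65610645 348.45653523] [[-0.973  0.229 -0.001]
 [ 0.229  0.973  0.   ]
 [ 0.001  0.    -1.   ]]
```

View pics/w2.png

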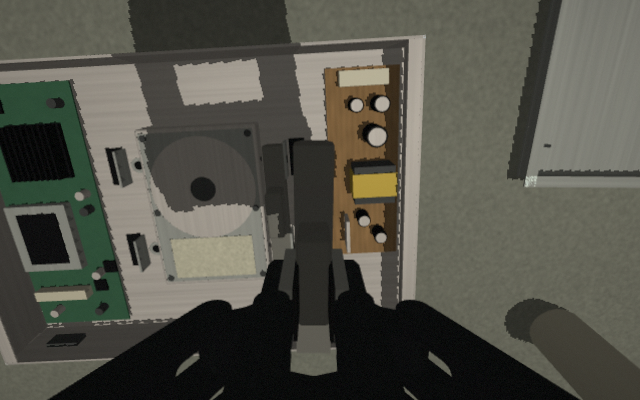

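The picture shows the disk at cols 135–268, rows 125–283. The free-side tabs are at (118,167) and (140,250), the fitted rail is at (275,190), and the held rail runs along col 315. I'm measuring all of them by depth.

Run:
```python
from h import *
f=np.load("pics/w2.npz");P=f["P"];z=P[...,2];pos,r=tool()
def comp(box,lo,hi):
    m=np.zeros((400,640),np.uint8);a,b,c,d=box;m[a:b,c:d]=1
    m&=((z>lo)&(z<hi)).astype(np.uint8)
    n,l,s,_=cv2.connectedComponentsWithStats(m);k=1+np.argmax(s[1:,4]);return P[l==k]
for nm,box,lo,hi in(("disk",(110,300,130,272),27.5,34),("tab1",(140,195,100,135),20,34),("tab2",(225,280,120,152),20,34),("fit",(130,245,255,300),20,60),("fitTab",(150,230,260,300),42,60)):
    Q=comp(box,lo,hi);print(nm,len(Q),np.median(Q[:,2]).round(1),fit(Q),Q[:,:2].mean(0).round(1))
Q=comp((120,360,290,340),100,230)
t=r.inv().apply(Q-pos);print("held z tool pct",np.percentile(t[:,2],[1,50,99]))
for lo,hi in((120,163),(160,185)):
    q=t[(t[:,2]>lo)&(t[:,2]<hi)];print("held",len(q),fit(q),np.median(q[:,2]),q.min(0),q.max(0))
fl=z[150:270,135:150];print("floor",np.nanpercentile(z[100:130,85:130],50))
```

```text
disk 17639 31.4 (array([548.80895996, -69.13027954]), [102.25687408447266, 147.90744018554688], np.float32(-0.17359076)) [542.7 -67.4]
tab1 281 26.0 (array([ 495.97268677, -134.19094849]), [3.4442248344421387, 32.188568115234375], np.float32(-0.17099676)) [ 495.5 -133.7]
tab2 256 27.0 (array([ 579.12243652, -148.80531311]), [4.375889778137207, 32.172550201416016], np.float32(-0.17233644)) [ 578.6 -148. ]
fit 3330 29.7 (array([545.55407715, -10.65485001]), [34.44411849975586, 108.08361053466797], np.float32(-0.18130936)) [548.5  -8.6]
fitTab 729 52.0 (array([557.79699707,  -6.88895226]), [15.279386520385742, 33.68621063232422], np.float32(-0.17846157)) [556.4  -5.8]
held z tool pct [126.01979964 164.4253956  186.28190104]
held 4636 (array([0.5798645 , 0.25047779]), [21.05801010131836, 40.82270431518555], np.float32(0.030979844)) 153.74448699650026 [-19.92975465  -9.97165523 120.20473353] [ 21.04858067  11.08286509 162.91787991]
held 4809 (array([-0.11350632,  0.4494772 ]), [22.060529708862305, 111.51447296142578], np.float32(0.0153234815)) 177.9217929820458 [-56.00744463 -10.42318221 160.00138458] [ 55.59980638  11.64019956 184.72458792]
floor 10.393150034187585
```

Everything agrees: disk 102×148 at (548.8, −69.1), yaw −0.174. The free tabs are 73.3 mm from the disk centre, and the held rail is centred in the grip with its underside 196 mm ahead of the TCP. The gap centre is at about (539.5, −130). I'm moving above it.

```bash
python3 -m crank '[[-0.05,-0.3,0,0,0,0,1],[-0.1,-0.7,0,0,0,0,1],[-0.18,-1,0,0,0,0,1]]'
python3 -m crank '[[-0.05,-0.3,0.2,0,0,-0.04,1],[-0.097,-0.568,0.5,0,0,-0.073,1],[-0.097,-0.568,0.9,0,0,-0.073,1],[-0.097,-0.568,1,0,0,-0.073,1],[-0.097,-0.568,1,0,0,-0.073,1],[-0.097,-0.568,1,0,0,-0.073,1]]'
python3 - <<'E'
from h import *
p,P,c=cloud("wrist");cv2.imwrite("pics/w3.png",p[:,:,::-1]);np.savez("pics/w3.npz",p=p,P=P)
pos,r=tool();print(pos,r.as_matrix().round(3),status.sense()["force"])
E
```

```text
time_s: 5.2
eef_pos: [542.9, -74.2, 348.7]
ee_rot: [-0.0, 0.115, 0.993, -0.0]
force: [0.6, 0.9, -0.5]
grip_width: 0.141
grip_force: 79.1
time_s: 5.8
eef_pos: [540.3, -130.6, 250.4]
ee_rot: [0.001, 0.087, 0.996, -0.0]
force: [-0.1, -0.1, -0.2]
grip_width: 0.146
grip_force: 79.1
[ 540.25169928 -130.69942318  250.64472397] [[-0.985  0.173  0.003]
 [ 0.173  0.985 -0.001]
 [-0.003 -0.001 -1.   ]] [-0.13304653  0.38857543 -0.01661742]
```

View pics/w3.png

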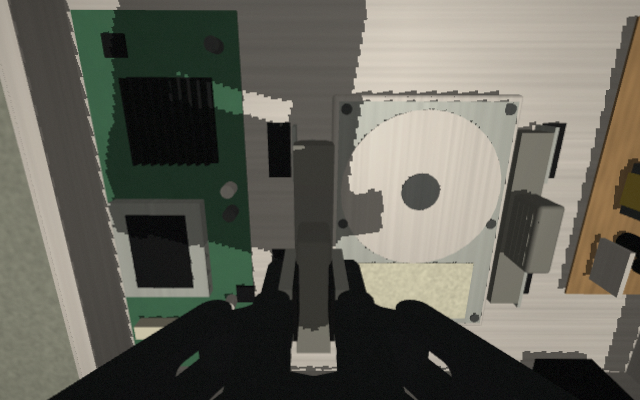

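The held rail (cols 293–335) hangs between the near tab (279,150) and the disk edge (col ~336), and the fitted rail is now fully visible at (525,210). I'm re-measuring in the tool frame.

Run:
```python
from h import *
f=np.load("pics/w3.npz");P=f["P"];z=P[...,2];pos,r=tool()
def comp(box,lo,hi):
    m=np.zeros((400,640),np.uint8);a,b,c,d=box;m[a:b,c:d]=1
    m&=((z>lo)&(z<hi)).astype(np.uint8)
    n,l,s,_=cv2.connectedComponentsWithStats(m);k=1+np.argmax(s[1:,4]);return r.inv().apply(P[l==k]-pos)
for nm,box,lo,hi in(("disk",(80,330,325,525),26,36),("tab1",(110,190,255,296),18,33),("fit",(115,320,480,570),19,33),("fitTab",(180,290,500,570),42,60),("held",(130,300,285,340),65,90),("heldtab",(215,310,285,340),92,112)):
    Q=comp(box,lo,hi);print(nm,len(Q),np.median(Q[:,2]).round(1),fit(Q),np.percentile(Q,[1,99],axis=0).round(1)[:,:2].tolist())
```

```text
disk 35139 219.1 (array([ 2.71572113, 61.92243958]), [101.89973449707031, 147.25758361816406], np.float32(0.0020697536)) [[-60.3, 12.9], [75.4, 110.9]]
tab1 82 222.3 (array([ 50.93471527, -10.880723  ]), [1.8993961811065674, 17.410856246948242], np.float32(0.037862416)) [[42.9, -12.1], [59.5, -9.7]]
fit 9220 221.0 (array([  3.1192627 , 121.36557007]), [44.80276107788086, 132.52076721191406], np.float32(-0.14495765)) [[-54.3, 92.7], [64.4, 135.3]]
fitTab 2619 198.7 (array([  1.0193634, 124.0710144]), [15.612540245056152, 40.963226318359375], np.float32(-0.008207378)) [[-18.3, 116.9], [21.2, 130.9]]
held 3928 178.0 (array([31.44471741, -0.5818634 ]), [24.17275619506836, 48.77696228027344], np.float32(-0.016630651)) [[10.2, -10.5], [55.5, 10.0]]
heldtab 2992 154.1 (array([5.1706028 , 1.27825356]), [21.769685745239258, 33.29788589477539], np.float32(-0.28073183)) [[-10.3, -10.5], [20.6, 10.0]]
```

Gap centre is at tool y ≈ +0.5 mm, yaw error 0.002 rad, x error 1 mm. I'm inserting slowly.

```bash
python3 -m crank '[[0.01,0.006,0.1,0,0,0,1],[0.01,0.006,0.16,0,0,0,1],[0.01,0.006,0.2,0,0,0,1],[0.01,0.006,0.24,0,0,0,1],[0.01,0.006,0.28,0,0,0,1],[0.01,0.006,0.32,0,0,0,1],[0.01,0.006,0.36,0,0,0,1],[0.01,0.006,0.39,0,0,0,1],[0.01,0.006,0.4,0,0,0,1],[0.01,0.006,0.4,0,0,0,1]]'
```

```text
time_s: 6.85
eef_pos: [538.8, -130.5, 208.6]
ee_rot: [-0.0, 0.087, 0.996, 0.0]
force: [-0.5, 0.3, -0.2]
grip_width: 0.142
grip_force: 79.1
```

```bash
python3 -m crank '[[0,0,0.01,0,0,0,1],[0,0,0.02,0,0,0,1],[0,0,0.02,0,0,0,1],[0,0,0.02,0,0,0,1]]'; python3 -m crank '[[0,0,0.005,0,0,0,1],[0,0,0.01,0,0,0,1],[0,0,0.01,0,0,0,1]]'
```

```text
time_s: 7.25
eef_pos: [538.8, -130.5, 206.7]
ee_rot: [0.0, 0.087, 0.996, -0.0]
force: [-0.8, 0.4, -1.0]
grip_width: 0.143
grip_force: 79.1
time_s: 7.55
eef_pos: [538.8, -130.5, 206.3]
ee_rot: [0.0, 0.087, 0.996, -0.0]
force: [-2.6, 1.4, 5.3]
grip_width: 0.141
grip_force: 80.0
```

It touched the floor at TCP z 206.3, as predicted. Now the sideways push.

```bash
python3 -m crank '[[0,0.005,-0.003,0,0,0,1],[0,0.01,-0.003,0,0,0,1],[0,0.015,-0.003,0,0,0,1],[0,0.02,-0.003,0,0,0,1],[0,0.02,-0.003,0,0,0,1]]'; python3 -m crank '[[0,0.005,0,0,0,0,1],[0,0.01,0,0,0,0,1],[0,0.015,0,0,0,0,1],[0,0.015,0,0,0,0,1]]';python3 -m crank '[[0,0.005,0,0,0,0,1],[0,0.01,0,0,0,0,1],[0,0.01,0,0,0,0,1]]'
```

```text
time_s: 8.05
eef_pos: [539.3, -128.7, 206.3]
ee_rot: [0.0, 0.087, 0.996, -0.0]
force: [0.3, -3.2, 4.9]
grip_width: 0.141
grip_force: 79.7
time_s: 8.45
eef_pos: [539.5, -127.4, 206.3]
ee_rot: [0.0, 0.087, 0.996, -0.001]
force: [-0.8, -4.9, 5.7]
grip_width: 0.143
grip_force: 79.8
time_s: 8.75
eef_pos: [539.7, -126.5, 206.3]
ee_rot: [0.0, 0.087, 0.996, -0.001]
force: [-0.8, -4.6, 4.9]
grip_width: 0.141
grip_force: 79.8
```

```bash
python3 -m crank '[[0,0.005,0,0,0,0,1],[0,0.01,0,0,0,0,1],[0,0.01,0,0,0,0,1]]';python3 -m crank '[[0,0.005,0,0,0,0,1],[0,0.01,0,0,0,0,1],[0,0.01,0,0,0,0,1]]'
```

```text
time_s: 9.05
eef_pos: [539.9, -125.5, 206.3]
ee_rot: [0.0, 0.087, 0.996, -0.001]
force: [-0.9, -6.0, 5.4]
grip_width: 0.143
grip_force: 79.7
time_s: 9.35
eef_pos: [540.0, -125.2, 206.3]
ee_rot: [0.0, 0.087, 0.996, -0.001]
force: [-2.3, -10.9, 3.0]
grip_width: 0.139
grip_force: 79.7
```

```bash
python3 -m crank '[[0,0.005,0,0,0,0,1],[0,0.01,0,0,0,0,1],[0,0.015,0,0,0,0,1],[0,0.02,0,0,0,0,1],[0,0.02,0,0,0,0,1],[0,0.02,0,0,0,0,1]]'
python3 - <<'E'
from h import *
p,P,c=cloud("wrist");cv2.imwrite("pics/w4.png",p[:,:,::-1]);z=P[...,2];pos,r=tool();print(pos,r.as_matrix().round(3))
def comp(box,lo,hi):
    m=np.zeros((400,640),np.uint8);a,b,c,d=box;m[a:b,c:d]=1
    m&=((z>lo)&(z<hi)).astype(np.uint8)
    n,l,s,_=cv2.connectedComponentsWithStats(m);k=1+np.argmax(s[1:,4]);return r.inv().apply(P[l==k]-pos)
for nm,box,lo,hi in(("disk",(60,399,330,640),29,36),("fitTab",(0,399,500,640),45,60)):
    Q=comp(box,lo,hi);print(nm,len(Q),np.median(Q[:,2]).round(1),fit(Q),np.percentile(Q,[1,99],axis=0).round(1)[:,:2].tolist())
E
```

```text
time_s: 9.95
eef_pos: [540.1, -124.6, 206.4]
ee_rot: [0.0, 0.087, 0.996, -0.003]
force: [-5.6, -21.4, 4.4]
grip_width: 0.142
grip_force: 79.8
[ 540.10020764 -124.54034714  206.38920241] [[-0.985  0.173  0.   ]
 [ 0.173  0.985 -0.006]
 [-0.001 -0.005 -1.   ]]
disk 48456 174.6 (array([ 8.4348793 , 67.34693146]), [120.58077239990234, 132.67752075195312], np.float32(0.014497225)) [[-43.5, 10.6], [73.6, 112.6]]
fitTab 4006 153.8 (array([ -0.34272003, 118.9319458 ]), [16.081993103027344, 40.42093276977539], np.float32(-0.0019301445)) [[-19.3, 111.7], [19.3, 125.7]]
```

View pics/w4.png

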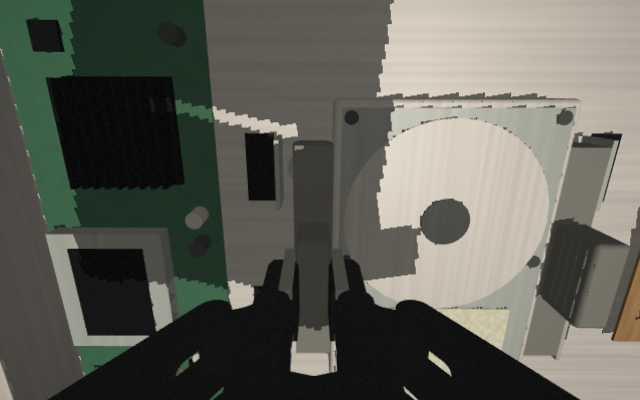

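The rail is seated between the tab and the disk. The disk lies flush on the fitted rail along (575,135)–(527,350), and the fitted rail measures about 119 mm across and 0 mm lengthwise from the held rail. The push is 21 N. After a short settle I'll hand in.

```bash
python3 -m crank '[[0,0.003,0,0,0,0,1],[0,0.003,0,0,0,0,1],[0,0.003,0,0,0,0,1],[0,0.003,0,0,0,0,1],[0,0.003,0,0,0,0,1],[0,0.003,0,0,0,0,1]]'; python3 -c "
from rig import ticket
print(ticket.finish_job())"
```

```text
time_s: 10.6
eef_pos: [540.1, -124.4, 206.4]
ee_rot: [0.0, 0.087, 0.996, -0.003]
force: [-6.0, -21.7, 4.2]
grip_width: 0.139
grip_force: 79.8
the job is handed in; nothing more can be done
None
```

I handed the job in at 10.6 s, but no verdict was reported: the second rail is gripped, down on the floor in the wide gap and straight opposite the fitted rail, pressing at about 22 N, and the last picture shows the disk flush along the fitted rail.

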